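Shut the loaded toast warmer drawer and start it

TASK

Both drawers of the bench-top toast warmer stand open; one holds a slice of toast, the other an empty white dish. With the fingertips, gently push the drawer with the toast fully shut, without slamming it, reaching inside it or touching the toast, and then press the green start button on the warmer's top directly above that drawer and let it come back up. Leave the other drawer open as it is and its button alone, and do not grasp, lift or move anything else.

Things in the scene. Friction and masses are not known exactly. Their poses are not given: they have to be found in the camera images.
- warmer: Fixed stainless two-drawer warmer, 380 mm wide (y), 270 mm deep (x), top surface 115 mm above the bench. Origin: middle of its front face's lower edge at bench level; +x runs from the front face to its back, +y to its left as the robot sees it, z up. It may stand turned up to 0.18 rad.
- drawer_left (a joint): Left drawer (as the robot sees it; middle line at warmer y = +92.5 mm): how far it is out, m. 0 = fully home against a firm stop, grows towards the robot (warmer -x), at most 0.16; starts at 0.09 to 0.13. 2 N of slide friction plus 4 N per m/s, no spring, 0.8 kg; stays where left. Inward faster than 0.4 m/s is slamming.
- drawer_right (a joint): Right drawer (as the robot sees it; middle line at warmer y = -92.5 mm): how far it is out, m. 0 = fully home against a firm stop, grows towards the robot (warmer -x), at most 0.16; starts at 0.09 to 0.13. 2 N of slide friction plus 4 N per m/s, no spring, 0.8 kg; stays where left. Inward faster than 0.4 m/s is slamming.
- drawer_left_front (a point): Outer face of the left drawer's white front panel, mid-width, 90 mm above the bench; moves with the drawer; axes as the warmer's. Panel 172 mm wide, 16 mm thick, 20 to 108 mm above the bench, no handle, blue stripe at its top; when shut its outer face is 16 mm in front of the warmer's face. Behind it the steel tray: floor at 32 mm, walls to 62 mm, not to be touched.
- drawer_right_front (a point): Outer face of the right drawer's white front panel, mid-width, 90 mm above the bench; moves with the drawer; axes as the warmer's. Panel 172 mm wide, 16 mm thick, 20 to 108 mm above the bench, no handle, blue stripe at its top; when shut its outer face is 16 mm in front of the warmer's face. Behind it the steel tray: floor at 32 mm, walls to 62 mm, not to be touched.
- button_left (a joint): Travel of the left start button, m: 0 = up, 0.006 = fully down at about 4 N (spring, returns by itself). It counts as pressed beyond 0.004.
- button_right (a joint): Travel of the right start button, m: 0 = up, 0.006 = fully down at about 4 N (spring, returns by itself). It counts as pressed beyond 0.004.
- button_left_top (a point): Centre of the top of the green start button (32 mm diameter, in a black housing) on the warmer's top above the left drawer, 55 mm behind the warmer's front face, on the drawer's middle line. Its top is 137 mm above the bench when up (22 mm above the warmer top); housing 48 mm diameter, 12 mm high. It is pressed straight down.
- button_right_top (a point): Centre of the top of the green start button (32 mm diameter, in a black housing) on the warmer's top above the right drawer, 55 mm behind the warmer's front face, on the drawer's middle line. Its top is 137 mm above the bench when up (22 mm above the warmer top); housing 48 mm diameter, 12 mm high. It is pressed straight down.
- toast: Square slice of brown toast, 105 x 105 x 20 mm, lying loose and flat in one of the drawers (left or right varies). Origin: centre of its underside.
- dish: Empty white dish, 90 mm diameter, 35 mm high, in the other drawer. Origin: centre of its underside.
- bowl: Aluminium mixing bowl, 140 mm diameter, 75 mm high, on the bench beside the warmer; to be left alone. Origin: centre of its underside.
- spoon: Steel spoon, 190 mm long, lying on the bench on the other side of the warmer; to be left alone. Origin: its middle, underneath; its x axis runs along it.
- shaker: Metal shaker, 44 mm diameter, 85 mm high, standing on the rear part of the warmer's top; to be left alone. Origin: centre of its underside.
There are look-alikes about, which are no part of the job. Of the things shaped like the toast, the brown one is meant.

How it is judged:
By the outcome, as a careful person would: the job done as asked, in the order asked, and still so for the second after the job is handed in, with the robot touching nothing.
It also fails if it takes over 40 s, if anything falls off the work surface, if the arm or the gripper's body presses on something with over 40 N, if the wrist force passes 120 N, or if a joint passes its speed limit or range.

ROBOT

A 7-joint arm with a two-finger parallel gripper is mounted at the origin on the work surface. World frame = base frame: x ahead of the robot, y to its left, z up, the work surface at z = 0. Lengths are in m, angles in rad, forces in N, time in s.
With the tool pointing down it reaches from about 0.4 to 0.85 m from the base axis. Payload 10.4 kg.
Tool frame: the origin (TCP) lies midway between the tips of the shut fingers; the grasp point (between the pads) lies 19 mm behind it; z points along the fingers, y is the line along which they close (so a half turn about z gives the same grasp; the last joint's range is limited). The gripper opens to 87 mm and grips with 3 to 60 N. Pads are 19 mm wide; open, the fingers measure 117 mm over their backs; the gripper's body (75 mm by 190 mm) begins 51 mm behind the grasp point.
Start: joints at [-1.165, 0.332, -0.065, 1.46, 0.022, 1.35, -0.088], TCP at [0.26, 0.568, 0.223] pointing down, gripper open.
Joint ranges: [-2.6, 2.6], [-0.5, 2.12], [-1.47, 1.34], [0.16, 2.42], [-1.27, 4.41], [0.06, 2.06], [-2.6, 2.6]. Speed limits (rad/s): [2.22, 2.22, 2.79, 2.79, 3.14, 3.14, 3.14].

INTERFACE

Orientations are given as a unit quaternion [x, y, z, w].
In Python, from bench import r gives the robot as it stands.
- The arm moves only by the tool arm_command, never from a script. Its arguments are lists of equal length, an entry for each row: "xyz": the shift along the world's x, y, z in m, a list of three; "rot": the turn, a rotation vector about the world's x, y, z in rad, a list of three. In form: {"xyz": [[tx, ty, tz], ...], "rot": [[ax, ay, az], ...]}. A call has 1 to 20 rows; each row is the pose to reach, as a shift and turn from the pose commanded when the call began; what a row does not reach only later rows make up. A row lasts 1/12 s, in which the tool goes at most 41.7 mm and 7.16 degrees, less where a joint would pass 70% of its speed; a pose out of reach is approached as far as the arm can. A call with a gripper value outside its range is refused whole. "grip" is the opening, from 0 (shut) to 1 (fully open), set as the call begins (left out, the last holds). The fingers move at their own pace and stop on an object; "squeeze" is the grip in N (left out, the last holds). Time passes only in rows, so rows that repeat a pose let the fingers close. It gives the time, the measured TCP pose, the force, the opening and the grip force at its end, in the units of the state.
- r.read_state(): the state, without advancing time (a new reading comes with each control period).
- r.camera(name): name is "scene" or "top"; returns the picture (420x560x3 uint8, red, green, blue); there is no depth.
- r.camera_model(name): a dict with "fx", "fy", "cx", "cy" (pixels), "k1" (the pictures are not rectified: a ray, as slopes to the right and down, at radius r is drawn at 1 + k1 r^2 times it, then the intrinsics apply), "T" (4x4, takes a point from camera to world coordinates). Camera axes: x right, y up, looking along -z (the intrinsics and any distortion apply to the point x, -y, -z); pixel columns grow to the right and rows downward; lengths in m; the calibration is good to about 2 mm. A picture is of the moment at which its call begins. camera_model takes no time and is no camera call.
- r.close_job(): hands the job in; it is judged then, once.
Trained networks look in the newest picture that a camera, given by its name, has taken for a name from the list of things; names that differ only in an ending like _2 or _b are one class to them, and where a whole thing is asked for, a point or a joint stands for the part that bears it (a point fixed in the world has none). Each returns a list of dicts, best first, with "conf" (0 to 1); they miss things now and then, are a little off and sometimes report something else, mostly with a low value. They report only what shows in the picture. A call takes as long as a camera call. They do not tell look-alikes from the thing itself.
- r.look_for(label, camera): "at" ([x, y, z] in m, in the coordinates of the camera as it stood for that picture, good to about 4 mm: the middle of the surface that is visible of it).
- r.spot_point(label, camera): "at" ([x, y, z] in m, in the coordinates of the camera as it stood for that picture, good to about 4 mm: a listed point, or the origin of a listed thing).
The state is a dict: "time": time; "joint_positions": joint angles; "joint_vel": joint speeds; "joint_torque": joint torques, N m; "ee_pos": TCP position; "eef_rot": TCP orientation; "ft_force": force on the tool from outside, world axes, zero at the start; "torque": the same for the moment, N m; "width": finger opening in m; "grip_force": force on a finger pad.
Only numpy, scipy, OpenCV 4.12 (cv2) and the standard library are available. Lean on these libraries where they do the work, as an engineer would, in place of code of your own. Each camera call takes 0.05 s, during which the arm holds its last target. There are 200 camera calls.

## Working session

There is one attempt and no reset: what is moved stays moved. The work goes in short steps, Python scripts to look and compute and a tool call to move; the robot and the scene stay as the last step left them, time stands still between calls to the robot, and variables do not carry over. Pictures are saved under pics/ and viewed, at most 10 in all, crops included, and the job is handed in when it is done.

Besides the shell and the picture viewer there is one more tool, called after "Request:" as name(argument=value, ...) on one line, values as JSON. arm_command: Moves the arm, as the interface text tells. Its arguments: {"type":"object","properties":{"xyz":{"type":"array"},"rot":{"type":"array"},"grip":{"type":"number"},"squeeze":{"type":"number"}},"required":["xyz","rot"]}

```bash
mkdir -p pics; cat > h.py <<'E'
from bench import r
import numpy as np, cv2
def w(cam,p):
    T=np.array(r.camera_model(cam)["T"]); return (T@np.r_[p,1])[:3]
E
python3 - <<'E'
from h import *
for c in ("scene","top"):
    cv2.imwrite(f"pics/{c}0.png",r.camera(c)[:,:,::-1])
    for l in ["drawer_left_front","drawer_right_front","button_left_top","button_right_top","toast","dish","warmer","bowl","shaker"]:
        print(c,l,[(np.round(w(c,d["at"]),3).tolist(),round(d["conf"],2)) for d in r.spot_point(l,c)[:3]])
s=r.read_state();print(s["time"],s["ee_pos"],s["eef_rot"],s["ft_force"])
E
```

```text
scene drawer_left_front [([0.493, 0.077, 0.088], 0.7)]
scene drawer_right_front [([0.459, -0.11, 0.086], 0.94), ([0.581, 0.072, 0.03], 0.55), ([0.494, 0.078, 0.09], 0.2)]
scene button_left_top [([0.655, 0.07, 0.135], 0.68)]
scene button_right_top [([0.651, -0.116, 0.138], 0.58)]
scene toast [([0.566, -0.119, 0.032], 0.96), ([0.356, -0.182, -0.003], 0.96), ([0.752, -0.349, -0.001], 0.83)]
scene dish [([0.584, 0.068, 0.036], 0.8)]
scene warmer [([0.601, -0.021, -0.003], 0.92)]
scene bowl [([0.671, 0.272, -0.003], 0.78)]
scene shaker [([0.771, -0.07, 0.111], 0.92)]
top drawer_left_front [([0.493, 0.079, 0.093], 0.86)]
top drawer_right_front [([0.461, -0.106, 0.093], 0.58)]
top button_left_top [([0.658, 0.069, 0.141], 0.68)]
top button_right_top [([0.651, -0.114, 0.135], 0.6)]
top toast [([0.747, -0.346, -0.001], 0.84), ([0.566, -0.114, 0.03], 0.75), ([0.342, 0.018, 0.0], 0.72)]
top dish [([0.582, 0.074, 0.034], 0.62)]
top warmer [([0.601, -0.023, 0.002], 0.76)]
top bowl [([0.665, 0.271, 0.005], 0.96)]
top shaker [([0.773, -0.073, 0.117], 0.66)]
1.0 [0.25983394 0.56844087 0.22257155] [ 2.12761813e-01  9.77104094e-01  3.17089564e-05 -3.04221562e-06] [ 0.9703718   0.01999275 -0.3004313 ]
```

View pics/scene0.png

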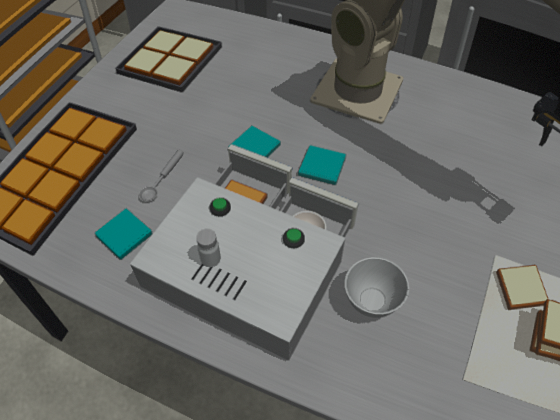

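View pics/top0.png

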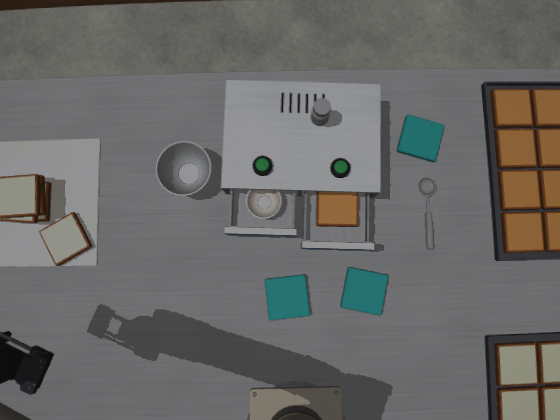

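The scene picture shows the brown toast in the warmer's right drawer (about 243,192; top view 337,208) and the dish in the left drawer. The teal squares are look-alikes lying on the bench. From the networks, the warmer's yaw is about -0.035, the right drawer's front is at (0.460, -0.108) and the right button at (0.651, -0.115). I'll move to a point in front of the right drawer with the fingers shut.

Request:
arm_command(xyz=[[0.19, -0.33, 0], [0.19, -0.33, 0], [0.19, -0.33, 0], [0.19, -0.33, 0], [0.19, -0.33, 0], [0.19, -0.33, 0], [0.19, -0.33, 0], [0.19, -0.33, 0], [0.19, -0.33, 0], [0.19, -0.33, 0], [0.155, -0.678, 0], [0.155, -0.678, 0], [0.155, -0.678, 0], [0.155, -0.678, 0], [0.155, -0.678, 0], [0.155, -0.678, 0], [0.155, -0.678, 0], [0.155, -0.678, 0], [0.155, -0.678, 0], [0.155, -0.678, 0]], rot=[[0, 0, 0.394], [0, 0, 0.394], [0, 0, 0.394], [0, 0, 0.394], [0, 0, 0.394], [0, 0, 0.394], [0, 0, 0.394], [0, 0, 0.394], [0, 0, 0.394], [0, 0, 0.394], [0, 0, 0.394], [0, 0, 0.394], [0, 0, 0.394], [0, 0, 0.394], [0, 0, 0.394], [0, 0, 0.394], [0, 0, 0.394], [0, 0, 0.394], [0, 0, 0.394], [0, 0, 0.394]], grip=0)

```text
time: 2.67
ee_pos: [0.4142, -0.1138, 0.223]
eef_rot: [0.021, 1.0, 0.0, 0.001]
ft_force: [0.9, -0.1, 0.4]
width: 0.0002
grip_force: 0.0
```

Request:
arm_command(xyz=[[0, 0.003, -0.03], [0, 0.003, -0.06], [0, 0.003, -0.09], [0, 0.003, -0.12], [0, 0.003, -0.14], [0, 0.003, -0.143], [0, 0.003, -0.143], [0, 0.003, -0.143]], rot=[[0, 0, 0], [0, 0, 0], [0, 0, 0], [0, 0, 0], [0, 0, 0], [0, 0, 0], [0, 0, 0], [0, 0, 0]])

```text
time: 3.33
ee_pos: [0.4156, -0.1063, 0.0807]
eef_rot: [0.017, 1.0, 0.0, 0.001]
ft_force: [0.0, -0.1, 1.4]
width: 0.0006
grip_force: 0.0
```

```bash
python3 - <<'E'
from h import *
a=r.camera("top"); cv2.imwrite("pics/t1.png",cv2.resize(a[150:320,200:420,::-1],None,fx=3.5,fy=3.5))
s=r.read_state();print(s["time"],s["ee_pos"],s["ft_force"])
E
```

```text
3.3833 [ 0.41593906 -0.10639314  0.08097458] [-0.41166304 -0.2568084  -0.41187451]
```

View pics/t1.png

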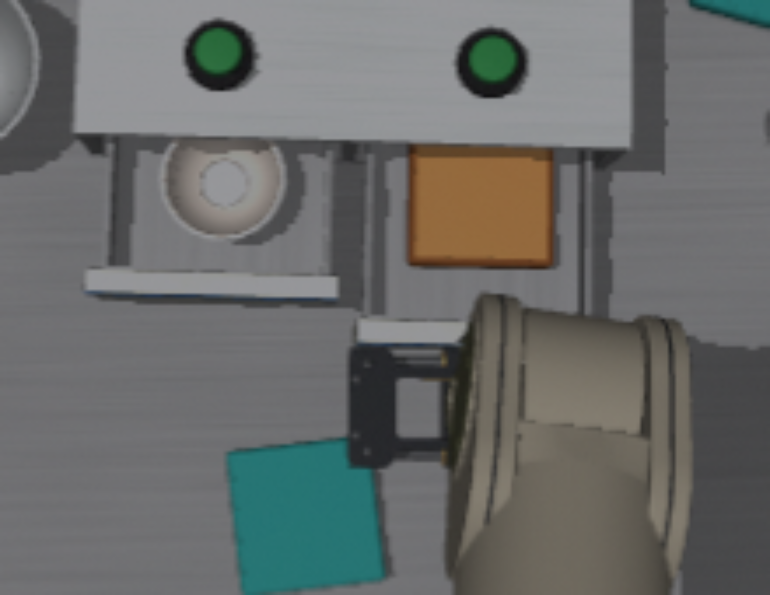

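The top view shows the fingertips just in front of the right panel, with the toast well back from the front. I'll push gently along the warmer's axis.

Request:
arm_command(xyz=[[0.007, 0, 0], [0.014, 0, 0], [0.021, -0.001, 0], [0.027, -0.001, 0], [0.032, -0.001, 0], [0.037, -0.001, 0], [0.042, -0.001, 0], [0.048, -0.002, 0], [0.055, -0.002, 0], [0.063, -0.002, 0], [0.071, -0.002, 0], [0.079, -0.003, 0], [0.087, -0.003, 0], [0.095, -0.003, 0], [0.103, -0.004, 0], [0.111, -0.004, 0], [0.119, -0.004, 0], [0.127, -0.004, 0], [0.134, -0.005, 0], [0.14, -0.005, 0]], rot=[[0, 0, 0], [0, 0, 0], [0, 0, 0], [0, 0, 0], [0, 0, 0], [0, 0, 0], [0, 0, 0], [0, 0, 0], [0, 0, 0], [0, 0, 0], [0, 0, 0], [0, 0, 0], [0, 0, 0], [0, 0, 0], [0, 0, 0], [0, 0, 0], [0, 0, 0], [0, 0, 0], [0, 0, 0], [0, 0, 0]])

```text
time: 5.05
ee_pos: [0.5558, -0.1115, 0.0796]
eef_rot: [0.017, 1.0, 0.0, 0.0]
ft_force: [-1.9, -0.8, 0.6]
width: 0.0006
grip_force: 1.2
```

Contact force is about 2 N, which is the drawer's slide friction. I'll creep on to the stop.

Request:
arm_command(xyz=[[0.003, 0, 0], [0.006, 0, 0], [0.009, 0, 0], [0.012, 0, 0], [0.014, -0.001, 0], [0.016, -0.001, 0]], rot=[[0, 0, 0], [0, 0, 0], [0, 0, 0], [0, 0, 0], [0, 0, 0], [0, 0, 0]])

```text
time: 5.55
ee_pos: [0.5668, -0.1121, 0.0791]
eef_rot: [0.018, 1.0, 0.001, -0.005]
ft_force: [-31.4, 4.2, 24.7]
width: 0.0005
grip_force: 16.2
```

Request:
arm_command(xyz=[[-0.005, 0, 0], [-0.02, 0.001, 0], [-0.045, 0.001, 0], [-0.08, 0.002, 0], [-0.08, 0.002, 0]], rot=[[0, 0, 0], [0, 0, 0], [0, 0, 0], [0, 0, 0], [0, 0, 0]])

```text
time: 5.97
ee_pos: [0.485, -0.1107, 0.0783]
eef_rot: [0.018, 1.0, 0.001, -0.002]
ft_force: [-0.3, -1.2, -0.5]
width: 0.0007
grip_force: 0.0
```

```bash
python3 - <<'E'
from h import *
a=r.camera("top"); b=r.camera("scene")
f=lambda i:cv2.resize(i[:,:,::-1],None,fx=3,fy=3)
cv2.imwrite("pics/t2.png",np.hstack([f(a[140:300,210:340+60])[:, :],]))
A=f(a[150:310,215:345]);B=f(b[120:280,180:310]);A2=f(a[150:310,260:390]);cv2.imwrite("pics/t2.png",np.hstack([A2,B]))
for c in ("top","scene"):
  for l in ("drawer_right_front","drawer_left_front","button_right_top"): print(c,l,[(np.round(w(c,d["at"]),3).tolist(),round(d["conf"],2)) for d in r.spot_point(l,c)[:2]])
s=r.read_state();print(s["time"],s["ee_pos"],s["ft_force"])
E
```

```text
top drawer_right_front [([0.579, -0.112, 0.091], 0.85), ([0.552, -0.354, 0.004], 0.33)]
top drawer_left_front [([0.494, 0.076, 0.092], 0.93), ([0.553, -0.354, 0.003], 0.23)]
top button_right_top [([0.599, -0.021, 0.003], 0.52), ([0.649, -0.116, 0.137], 0.5)]
scene drawer_right_front [([0.58, -0.113, 0.084], 0.52)]
scene drawer_left_front [([0.495, 0.077, 0.089], 0.98)]
scene button_right_top [([0.649, -0.116, 0.138], 0.58), ([0.772, -0.074, 0.114], 0.49)]
6.3667 [ 0.49168313 -0.11062953  0.079643  ] [-0.13113276 -0.70007774  0.32185486]
```

View pics/t2.png

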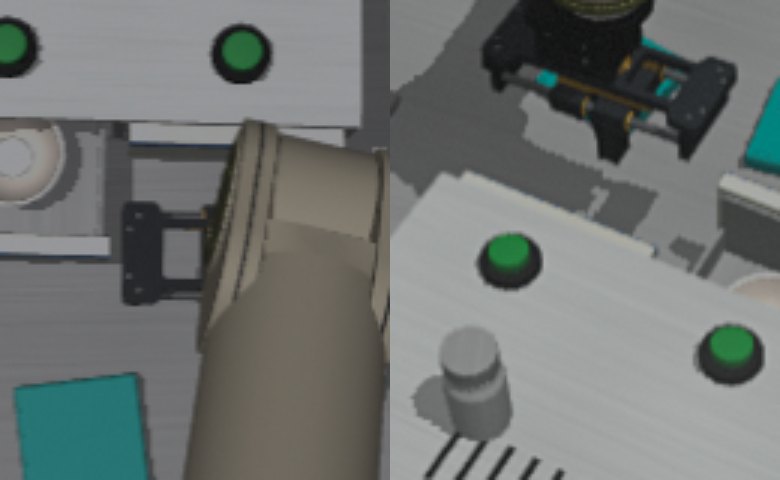

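The right drawer is shut: its front face is at x ≈ 0.580, as expected, with a panel-thick strip showing at (130–350, 135) in the left crop. The left drawer hasn't moved. Next I'll rise and go over the right button.

Request:
arm_command(xyz=[[0, 0, 0.03], [0, 0, 0.07], [0, 0, 0.1], [0.03, 0, 0.12], [0.06, -0.002, 0.12], [0.09, -0.003, 0.12], [0.12, -0.004, 0.12], [0.145, -0.005, 0.12], [0.159, -0.005, 0.12], [0.159, -0.005, 0.11], [0.159, -0.005, 0.09], [0.159, -0.005, 0.075], [0.159, -0.005, 0.07], [0.159, -0.005, 0.07]], rot=[[0, 0, 0], [0, 0, 0], [0, 0, 0], [0, 0, 0], [0, 0, 0], [0, 0, 0], [0, 0, 0], [0, 0, 0], [0, 0, 0], [0, 0, 0], [0, 0, 0], [0, 0, 0], [0, 0, 0], [0, 0, 0]])

```text
time: 7.53
ee_pos: [0.6485, -0.1154, 0.1477]
eef_rot: [0.017, 1.0, 0.0, -0.002]
ft_force: [-0.5, 0.3, 0.4]
width: 0.0002
grip_force: 0.0
```

```bash
python3 - <<'E'
from h import *
b=r.camera("scene")
cv2.imwrite("pics/t3.png",cv2.resize(b[120:280,150:350,::-1],None,fx=3.5,fy=3.5))
s=r.read_state();print(s["time"],s["ee_pos"],s["ft_force"])
E
```

```text
7.5833 [ 0.64921061 -0.11552709  0.14921202] [ 0.17510112  0.14410349 -0.67424745]
```

View pics/t3.png

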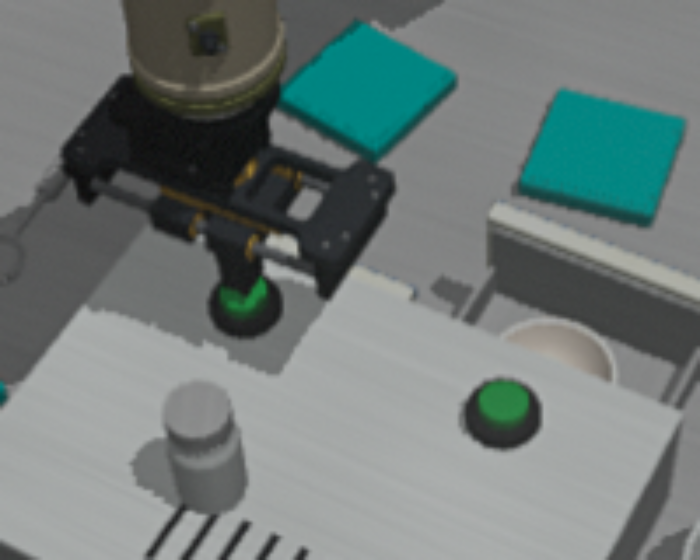

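The fingertips are centred over the right button (245,290). Now I'll press.

Request:
arm_command(xyz=[[0, 0, -0.006], [0, 0, -0.011], [0, 0, -0.014], [0, 0, -0.017], [0, 0, -0.019], [0, 0, -0.019], [0, 0, -0.019]], rot=[[0, 0, 0], [0, 0, 0], [0, 0, 0], [0, 0, 0], [0, 0, 0], [0, 0, 0], [0, 0, 0]])

```text
time: 8.17
ee_pos: [0.6501, -0.1156, 0.1315]
eef_rot: [0.017, 1.0, 0.0, 0.0]
ft_force: [-1.9, 0.2, 7.1]
width: 0.0005
grip_force: 3.6
```

Request:
arm_command(xyz=[[0, 0, -0.001], [0, 0, -0.002], [0, 0, -0.002], [0, 0, -0.002]], rot=[[0, 0, 0], [0, 0, 0], [0, 0, 0], [0, 0, 0]])

```text
time: 8.5
ee_pos: [0.6502, -0.1156, 0.1312]
eef_rot: [0.017, 1.0, 0.0, 0.001]
ft_force: [-9.4, 1.7, 19.1]
width: 0.0007
grip_force: 9.9
```

The button is at its bottom: the force rises while z stays at 0.131. I'll release straight up and withdraw.

Request:
arm_command(xyz=[[0, 0, 0.005], [0, 0, 0.02], [0, 0, 0.05], [0, 0, 0.08], [0, 0, 0.11], [-0.03, 0, 0.13], [-0.07, 0, 0.13], [-0.11, 0, 0.13], [-0.15, 0, 0.13], [-0.15, 0, 0.13], [-0.15, 0, 0.13]], rot=[[0, 0, 0], [0, 0, 0], [0, 0, 0], [0, 0, 0], [0, 0, 0], [0, 0, 0], [0, 0, 0], [0, 0, 0], [0, 0, 0], [0, 0, 0], [0, 0, 0]])

```text
time: 9.42
ee_pos: [0.4983, -0.1156, 0.2592]
eef_rot: [0.018, 1.0, 0.001, 0.001]
ft_force: [0.9, 0.2, -0.4]
width: 0.0006
grip_force: 0.0
```

```bash
python3 - <<'E'
from h import *
b=r.camera("scene")
cv2.imwrite("pics/t4.png",cv2.resize(b[120:280,150:370,::-1],None,fx=3.5,fy=3.5))
for l in ("drawer_right_front","drawer_left_front","button_right_top"): print(l,[(np.round(w("scene",d["at"]),3).tolist(),round(d["conf"],2)) for d in r.spot_point(l,"scene")[:2]])
s=r.read_state();print(s["time"],s["ee_pos"],s["ft_force"])
E
```

```text
drawer_right_front [([0.579, -0.116, 0.089], 0.7)]
drawer_left_front [([0.495, 0.081, 0.088], 0.74)]
button_right_top [([0.648, -0.115, 0.134], 0.54)]
9.6167 [ 0.50083129 -0.11537695  0.25853097] [-0.36939979  0.30986396  0.42487535]
```

View pics/t4.png

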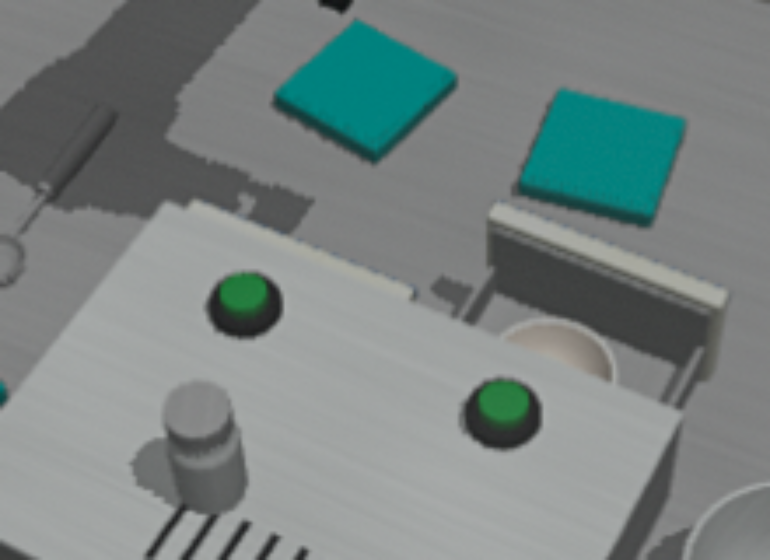

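The right drawer is shut (panel strip at 300,250) and its button is up again (245,292). The left drawer is still open, and the arm is clear of everything.

```bash
python3 -c "
from bench import r
print(r.close_job())"
```

```text
the job is handed in; nothing more can be done
None
```

I pushed the right drawer, which holds the toast, gently shut, then pressed its start button to the bottom and let it come back up; the left drawer and its button were left alone, and the job is handed in.

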